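# Lid-seal check on a shelved sauce jar

### The job

Check the seal of the widest of the three jars in the sloping rack: slide the spring gauge out through the open end of its fork holder (it cannot be lifted out), then put its tip on the raised button in the middle of that jar's lid, with the gauge square to the tilted lid, and press gently until the plunger is about half way in. Finish while still holding the gauge there, steady; do not let go of it, and leave the jars, the bottle and the tin where they stand.

Things in the scene. Friction and masses are not known exactly. Their poses are not given: they have to be found in the camera images.
- gauge_grip (a point): Where to grip the spring gauge (151 mm long, 175 g; at the start upright in the fork): on its axis, 125 mm above the free plunger tip. The black square handle, 24 x 24 mm, runs from 34 mm below to 26 mm above this point. z runs along the gauge from tip to handle; x and y are square to the handle's faces, at the start along the fork's x and y.
- gauge: The spring gauge; origin on its axis at the free plunger tip, z towards the handle. Going up: plunger 25 mm (8 mm rod, flat 12 mm tip); barrel 30 mm wide, 40 long (under the fork); neck 14 mm wide, 20 long (in the slot); collar 34 mm wide, 6 thick (rests on the fork, underside 85 mm above the origin); square handle 60 mm long.
- gauge_tip (a point): Centre of the flat end of the gauge's plunger, on the gauge's axis, 125 mm below the grip point when the plunger is free (less what it is pressed in).
- plunger (a joint): How far the plunger is pressed into the gauge, in m: 0 free, 0.016 fully in. It springs back; pressing takes about 1.2 N to start, 2.8 N half way in, 4.4 N just before the stop.
- fork: Steel fork fixed to the bench, 125 mm high; origin on the bench under the gauge's axis. x points along the slot to the post (face 43 mm off); the slot, 18 mm wide, opens to -x, the prongs (8 mm thick, 48 mm over both) ending 30 mm from the axis. The gauge can rise 12 mm but not leave upward; drawn 50 mm to -x it is clear. The base plate (8 mm thick) reaches 40 mm to -x.
- lid_spot (a point): Spot to test: centre of the top of the raised button (22 mm wide, 2 mm high) in the middle of the widest jar's lid. That jar is 84 mm wide, 72 mm tall, 450 g, loose in its bay; the others are slimmer and taller with the same lids. z is the lid's outward normal, 0.33 rad (19 degrees) off vertical towards the rack's low front; y along the rack; x up the slope.
- rack: Steel rack with three bays in a row, 308 mm long, 140 mm deep, fixed; origin on the bench under its centre. y along the row (bays 100 mm apart), x towards its high back. Its floor slopes 0.33 rad down to the front (-x, robot's side), where a 22 mm ledge stops the jars. Which jar is in which bay varies.
- wide_jar: The widest jar (see lid_spot); this origin is on the rack's floor at the front ledge, where the jar touches it.
- slim_jar1: A slim jar, 62 mm wide and 98 mm tall, leaning in the rack; origin on the rack's floor at the front ledge. Leave alone.
- slim_jar2: A slim jar, 58 mm wide and 90 mm tall, leaning in the rack; origin on the rack's floor at the front ledge. Leave alone.
- sauce_bottle: Tall sauce bottle, 62 mm wide, 190 mm high, standing to the left of the rack; origin at its foot. Leave alone.
- tin: Food tin, 66 mm wide, 85 mm high, standing on the far right; origin at its foot. Leave alone.
Mind the look-alikes: they are no part of the job. What is shaped like the wide_jar but yellow is not meant.

How it is judged:
By the outcome, as a careful person would: the job done as asked, in the order asked, and still so for the second after the job is handed in, while the arm keeps its last pose, push and grip.
It also fails if it takes over 45 s, if anything falls off the work surface, if the arm or the gripper's body presses on something with over 40 N, if the wrist force passes 120 N, or if a joint passes its speed limit or range.

### The arm

A 6-joint arm with a two-finger parallel gripper is mounted at the origin on the work surface. World frame = base frame: x ahead of the robot, y to its left, z up, the work surface at z = 0. Lengths are in m, angles in rad, forces in N, time in s.
With the tool pointing down it reaches from about 0.375 to 0.9 m from the base axis. Payload 3.1 kg.
Tool frame: the origin (TCP) lies at the very end of the fingers, on their centre line; the grasp point (between the pads) lies 19 mm behind it (manip.grasp_offset is the distance from the TCP to the grasp point, in m); y points along the fingers, z is the direction in which the jaws open and shut, and the axes are right-handed (so a half turn about y gives the same grasp; the last joint's range is limited). The gripper opens to 85 mm and grips with 20 to 120 N. Pads are 22 mm wide; open, the fingers measure 114 mm over their backs; the gripper's body (76 mm by 85 mm) begins 54 mm behind the grasp point. The pads swing forward as they close: fully open they stand 13 mm farther back than shut.
Start: joints at [-1.294, 0.527, 1.433, -0, 1.181, -0.178], TCP at [0.275, -0.561, 0.231] pointing down, gripper open.
Joint ranges: [-3.08, 3.08], [-0.75, 2.2], [0.22, 2.44], [-1.43, 4.57], [0, 2.65], [-2.85, 2.85]. Speed limits (rad/s): [2.79, 2.79, 3.14, 3.14, 3.14, 3.14].

### API

Orientations are given as a unit quaternion [x, y, z, w].
In Python, from station import manip gives the robot as it stands.
- The arm moves only by the tool apply_moves, never from a script. Its argument "motion" is a list of rows, each a list of 5 numbers: the finger opening in mm, from 0 to 85.4, then the shift along the tool's x, y, z in units of 30 mm (1.0 is 30 mm), then the turn about the tool's y in units of 10 degrees (1.0 is 10 degrees). In form: [[fingers, x, y, z, twist], ...]. A call has 1 to 12 rows; each row is the pose to reach, as a shift and turn from the pose commanded when the call began, along the tool's axes at that moment; what a row does not reach only later rows make up. A row lasts 1/8 s, in which the tool goes at most 62.5 mm and 10.7 degrees, less where a joint would pass 70% of its speed; a pose out of reach is approached as far as the arm can. A call with a gripper value outside its range is refused whole. The fingers move at their own pace and stop on an object; "squeeze" is the grip in N (left out, the last holds). Time passes only in rows, so rows that repeat a pose let the fingers close. It gives the time, the measured TCP pose, the force and the opening at its end, in the units of the state.
- manip.sense(): the state, without advancing time (a new reading comes with each control period).
- manip.snapshot(name): name is "scene" or "side" or "wrist"; returns the picture (420x560x3 uint8, red, green, blue); there is no depth.
- manip.get_calibration(name): a dict with "intrinsics" (3x3 intrinsics, pixels), "dist_coeffs" ([k1, k2, p1, p2, k3] as OpenCV has them; the pictures are not rectified), "extrinsics" (4x4, takes a point from camera to world coordinates). Camera axes: x right, y up, looking along -z (the intrinsics and any distortion apply to the point x, -y, -z); pixel columns grow to the right and rows downward; lengths in m; the calibration is good to about 2 mm. A picture is of the moment at which its call begins: read the wrist's pose just before it. get_calibration takes no time and is no camera call; for the wrist camera it gives the pose at the moment of the call.
- manip.sign_off(): hands the job in, once; it reports no verdict.
The state is a dict: "t": time; "q": joint angles; "qd": joint speeds; "tau": joint torques, N m; "tcp_pos": TCP position; "tool_rot": TCP orientation; "force": force on the tool from outside, world axes, zero at the start; "ft_torque": the same for the moment, N m; "finger_gap": opening from 0.0 (shut) to 1.0 (fully open).
Only numpy, scipy, OpenCV 4.12 (cv2) and the standard library are available. Lean on these libraries where they do the work, as an engineer would, in place of code of your own. Each camera call takes 0.05 s, during which the arm holds its last target.

## Working session

There is one attempt and no reset: what is moved stays moved. The work goes in short steps, Python scripts to look and compute and a tool call to move; the robot and the scene stay as the last step left them, time stands still between calls to the robot, and variables do not carry over. Pictures are saved under pics/ and viewed, and the job is handed in when it is done.

Besides the shell and the picture viewer there is one more tool, called after "Call:" as name([rows], argument=value, ...), one row to a line, values as JSON. apply_moves: Moves the arm, as the interface text tells. Its arguments: {"type":"object","properties":{"motion":{"type":"array"},"squeeze":{"type":"number"}},"required":["motion"]}

```bash
ls; mkdir -p pics
python3 - <<'E'
from station import manip
import cv2,numpy as np
s=manip.sense()
for k,v in s.items(): print(k,np.round(v,4))
print(manip.grasp_offset)
for n in ["scene","side","wrist"]:
    c=manip.get_calibration(n); print(n,c)
    im=manip.snapshot(n); cv2.imwrite(f"pics/{n}0.png",im[:,:,::-1])
E
```

```text
pics
t 0.0
q [-1.2935  0.5285  1.4339  0.      1.1814 -0.1785]
qd [-0.0021  0.0006 -0.0002  0.0001 -0.0014  0.0003]
tau [-2.00000e-04 -4.42353e+01 -1.78028e+01 -2.00000e-04  8.40000e-03
  0.00000e+00]
tcp_pos [ 0.2749 -0.5605  0.2303]
tool_rot [-0.1598  0.6896 -0.6881  0.1597]
force [-0.7427 -0.694  -0.259 ]
ft_torque [0.0108 0.0204 0.0235]
finger_gap 1.003
0.0187
scene {'intrinsics': array([[431.90123734,   0.        , 281.34121296],
       [  0.        , 431.90123734, 208.52033063],
       [  0.        ,   0.        ,   1.        ]]), 'dist_coeffs': array([-0.09972411,  0.        ,  0.        ,  0.        ,  0.        ]), 'extrinsics': array([[ 0.22811583, -0.81907193,  0.52638802,  1.2658344 ],
       [ 0.97363104,  0.19056927, -0.12540315, -0.06307029],
       [ 0.00240082,  0.54111416,  0.84094572,  1.15306371],
       [ 0.        ,  0.        ,  0.        ,  1.        ]])}
side {'intrinsics': array([[396.05379767,   0.        , 276.28946753],
       [  0.        , 396.05379767, 211.49391077],
       [  0.        ,   0.        ,   1.        ]]), 'dist_coeffs': array([-0.11235527,  0.        ,  0.        ,  0.        ,  0.        ]), 'extrinsics': array([[-0.95252205,  0.21365327, -0.2169194 ,  0.41677873],
       [-0.3039326 , -0.70952337,  0.63576848,  0.62662386],
       [-0.01807537,  0.67151238,  0.74077285,  0.76702677],
       [ 0.        ,  0.        ,  0.        ,  1.        ]])}
wrist {'intrinsics': array([[301.90129502,   0.        , 275.23106923],
       [  0.        , 301.90129502, 208.71428279],
       [  0.        ,   0.        ,   1.        ]]), 'dist_coeffs': array([-0.05995038,  0.        ,  0.        ,  0.        ,  0.        ]), 'extrinsics': array([[ 0.43979892,  0.85063035,  0.28810575,  0.3494065 ],
       [-0.89809552,  0.41696845,  0.13986331, -0.52460408],
       [-0.00115903, -0.32025821,  0.94732958,  0.37385466],
       [ 0.        ,  0.        ,  0.        ,  1.        ]])}
```

View pics/scene0.png

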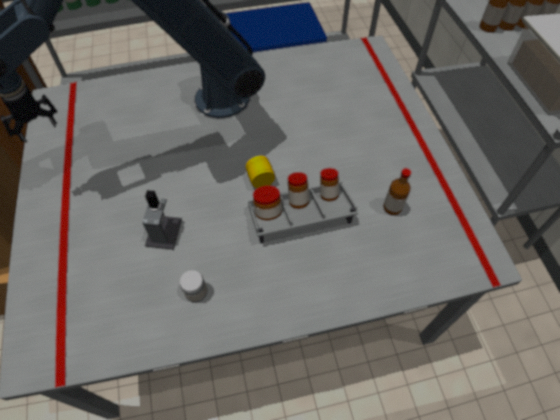

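View pics/side0.png

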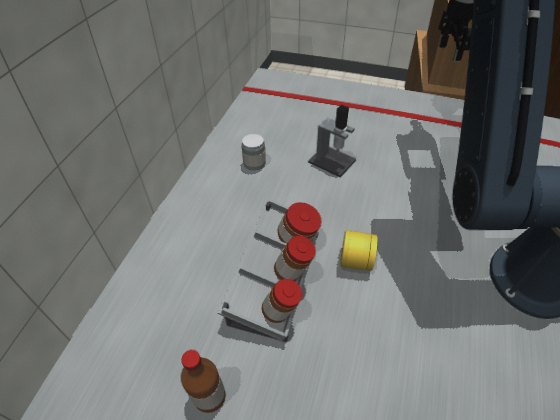

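View pics/wrist0.png

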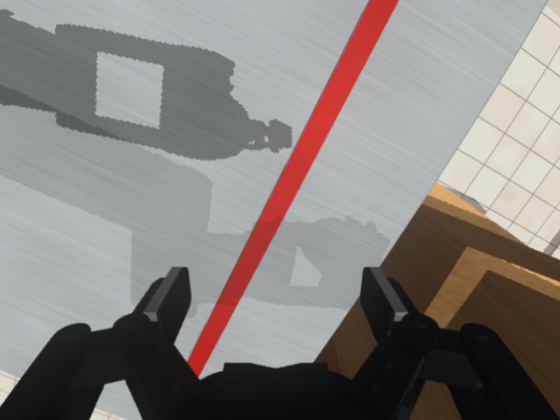

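The tool points straight down, and the moves allow only shifts plus a turn about the finger axis. Tilting the gauge will therefore need some thought. First I'll measure the scene.

```bash
cat > h.py <<'E'
import numpy as np,cv2
from station import manip
from scipy.spatial.transform import Rotation as R
def ray(c,uv):
    p=cv2.undistortPoints(np.array([[uv]],float),c["intrinsics"],c["dist_coeffs"])[0,0]
    T=c["extrinsics"]; d=T[:3,:3]@np.array([p[0],-p[1],-1.]); return T[:3,3],d/np.linalg.norm(d)
def onz(c,uv,z):
    o,d=ray(c,uv); return o+d*(z-o[2])/d[2]
def tri(c1,u1,c2,u2):
    o1,d1=ray(c1,u1);o2,d2=ray(c2,u2)
    s=np.linalg.lstsq(np.array([d1,-d2]).T,o2-o1,rcond=None)[0]
    a=o1+d1*s[0];b=o2+d2*s[1]; return (a+b)/2,np.linalg.norm(a-b)
def proj(c,P):
    T=c["extrinsics"];p=T[:3,:3].T@(np.asarray(P,float)-T[:3,3]);p=np.array([p[0],-p[1],-p[2]])
    return cv2.projectPoints(p[None],np.zeros(3),np.zeros(3),c["intrinsics"],c["dist_coeffs"])[0][0,0]
def crop(im,x,y,w,h,k,name):
    a=im[y:y+h,x:x+w]; a=cv2.resize(a,None,fx=k,fy=k,interpolation=cv2.INTER_CUBIC); cv2.imwrite(name,a)
E
python3 - <<'E'
from h import *
a=cv2.imread("pics/scene0.png");b=cv2.imread("pics/side0.png")
crop(a,120,150,260,150,3,"pics/scene0c.png")
crop(b,200,80,200,150,4,"pics/side0c.png")
crop(b,200,190,200,150,4,"pics/side0d.png")
E
```

```text
(no output)
```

View pics/scene0c.png

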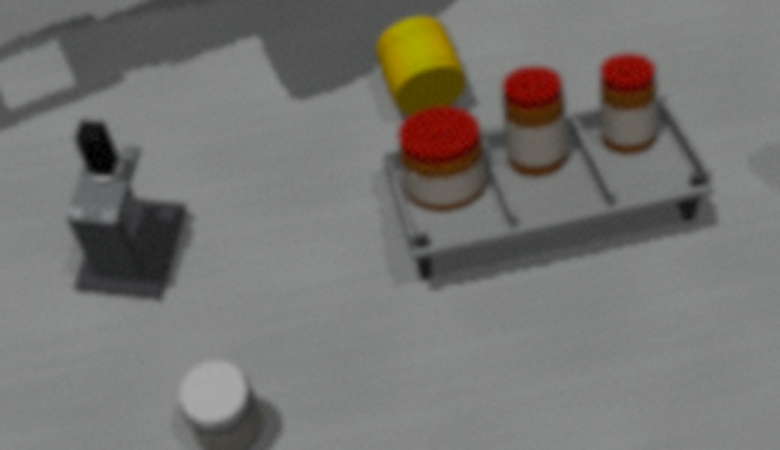

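View pics/side0c.png

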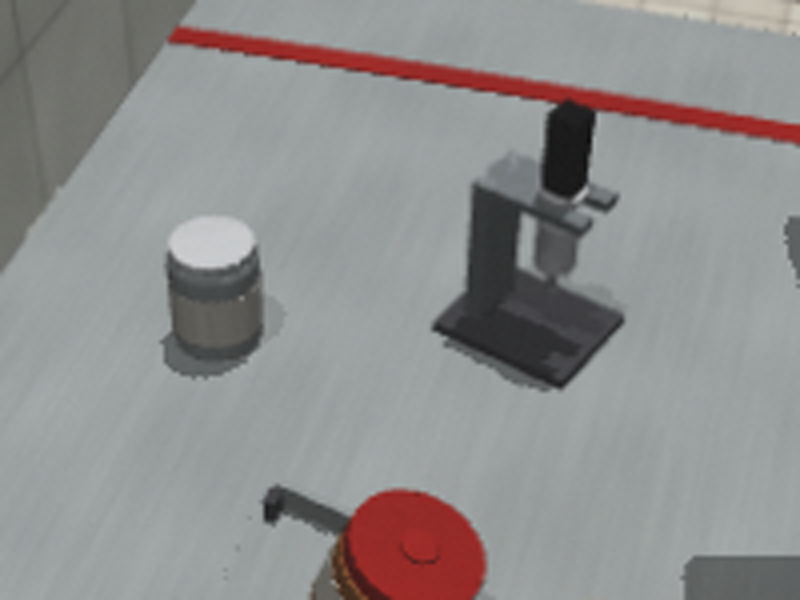

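View pics/side0d.png

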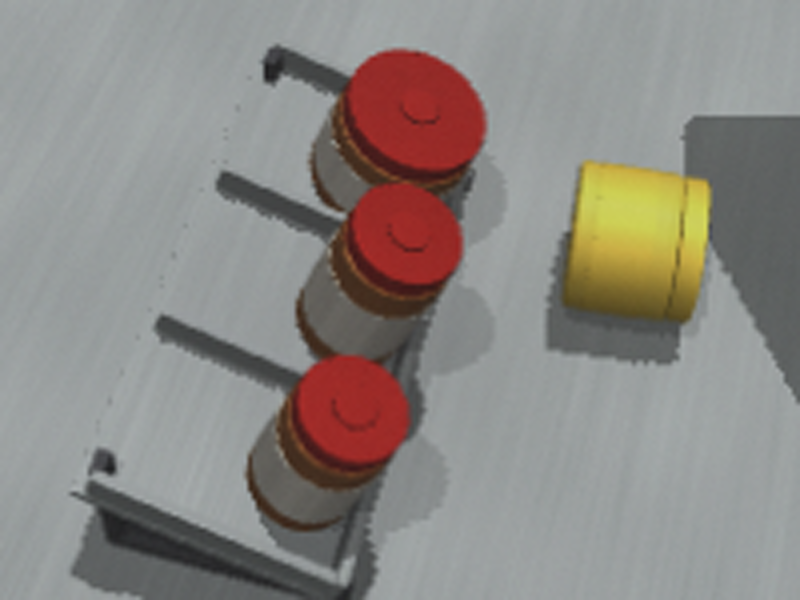

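Run:
```python
from h import *
S=manip.get_calibration("scene");D=manip.get_calibration("side")
np.set_printoptions(precision=4,suppress=True)
sc=lambda x,y:(120+x/3,150+y/3)
s1=lambda x,y:(200+x/4,80+y/4)
s2=lambda x,y:(200+x/4,190+y/4)
for n,a,b in [("htop",sc(93,126),s1(573,106)),("hbot",sc(102,172),s1(566,190)),
 ("backR",sc(420,240),s2(272,58)),("backL",sc(702,180),s2(103,458)),("frontL",sc(655,105),s2(345,585))]:
    print(n,*tri(S,a,D,b))
print("base side",[onz(D,s1(*p),.008) for p in [(434,325),(560,385),(623,320)]])
print("base scene",[onz(S,sc(*p),.008) for p in [(78,288),(162,296),(186,206)]])
# lids
for n,C in (("scene",S),("side",D)):
    im=cv2.imread(f"pics/{n}0.png");h=cv2.cvtColor(im,cv2.COLOR_BGR2HSV)
    m=(((h[...,0]<6)|(h[...,0]>174))&(h[...,1]>170)&(h[...,2]>60)).astype(np.uint8)
    cs,_=cv2.findContours(m,0,2)
    for c in cs:
        if 100<cv2.contourArea(c)<3000: print(n,cv2.fitEllipse(c),cv2.contourArea(c))
```

```text
htop [ 0.5312 -0.2559  0.1972] 0.0069779657686132104
hbot [ 0.531  -0.266   0.1241] 0.008011959162841477
backR [0.6467 0.0195 0.0754] 0.005013771044982834
backL [0.6423 0.3019 0.0777] 0.01152117696175435
frontL [0.5139 0.3038 0.0266] 0.0017155742069022062
base side [array([ 0.6091, -0.241 ,  0.008 ]), array([ 0.508, -0.204,  0.008]), array([ 0.4775, -0.2867,  0.008 ])]
base scene [array([ 0.5874, -0.3203,  0.008 ]), array([ 0.6154, -0.2378,  0.008 ]), array([ 0.5155, -0.2028,  0.008 ])]
scene ((265.792236328125, 194.8250274658203), (17.31499671936035, 26.569801330566406), 82.98933410644531) 346.0
scene ((297.0462951660156, 178.99867248535156), (12.009360313415527, 18.661705017089844), 85.27378845214844) 162.5
scene ((328.88482666015625, 174.13255310058594), (11.016995429992676, 16.525772094726562), 88.03169250488281) 133.5
scene ((64.12902069091797, 247.01498413085938), (8.759234428405762, 347.43475341796875), 2.552258253097534) 1756.0
scene ((450.9512939453125, 198.7166748046875), (5.675557613372803, 369.0299377441406), 151.83755493164062) 1167.0
side ((190.34742736816406, 358.4927673339844), (15.808414459228516, 17.982295989990234), 54.77059555053711) 215.5
side ((287.4833984375, 291.99249267578125), (24.576120376586914, 28.55654525756836), 131.37142944335938) 547.5
side ((301.03009033203125, 248.1145477294922), (22.836963653564453, 28.13058853149414), 125.96299743652344) 495.5
side ((303.4673156738281, 217.3608856201172), (26.396467208862305, 35.059471130371094), 123.08274841308594) 721.5
side ((359.04217529296875, 106.88227081298828), (4.084009647369385, 231.43609619140625), 99.45259094238281) 527.5
```

Call:
apply_moves([
  [85,-5,-6,-4,2],
  [85,-15.5,-6.3,-11,4.6],
  [85,-15.5,-6.3,-11,4.6],
  [85,-15.5,-6.3,-11,4.6],
  [85,-15.5,-6.3,-11,4.6],
  [85,-15.5,-6.3,-11,4.6],
  [85,-15.5,-6.3,-11,4.6],
  [85,-15.5,-6.3,-11,4.6],
  [85,-15.5,-6.3,-11,4.6],
  [85,-15.5,-6.3,-11,4.6],
  [85,-15.5,-6.3,-11,4.6],
  [85,-15.5,-6.3,-11,4.6],
])

```text
t: 1.65
tcp_pos: [0.5469, -0.0603, 0.4196]
tool_rot: [-0.121, -0.696, 0.697, 0.123]
force: [0.3, 0.1, 0.3]
finger_gap: 0.997
```

Run:
```python
from h import *
import json
c=manip.get_calibration("wrist")
im=manip.snapshot("wrist"); cv2.imwrite("pics/w1.png",im[:,:,::-1])
json.dump({k:v.tolist() for k,v in c.items()},open("w1.json","w"))
print(R.from_quat(manip.sense()["tool_rot"]).as_matrix().round(3))
```

```text
[[-0.94  -0.002 -0.341]
 [ 0.341 -0.    -0.94 ]
 [ 0.002 -1.     0.001]]
```

View pics/w1.png

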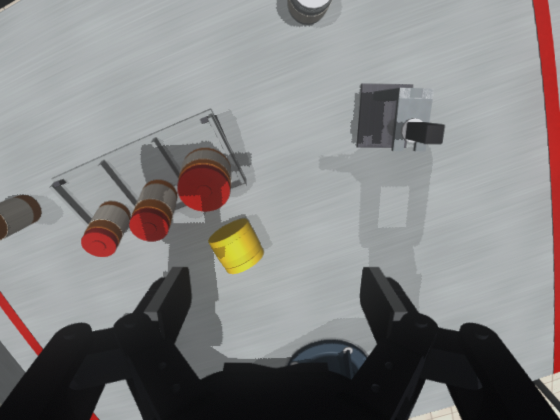

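The wrist view shows the fork at about (400,115) and the wide jar's lid at about (204,187). It also shows the rack rails and the yellow decoy lying at (236,245). I'll zoom in on each.

Run:
```python
from h import *
a=cv2.imread("pics/w1.png")
crop(a,40,95,220,165,3.6,"pics/w1a.png")
crop(a,340,70,120,90,6.5,"pics/w1b.png")
```

```text
(no output)
```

View pics/w1a.png

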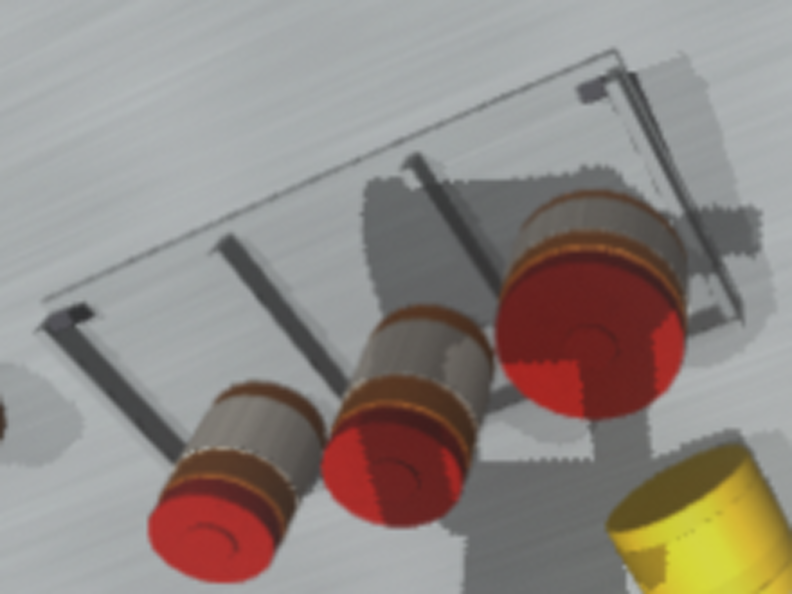

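View pics/w1b.png

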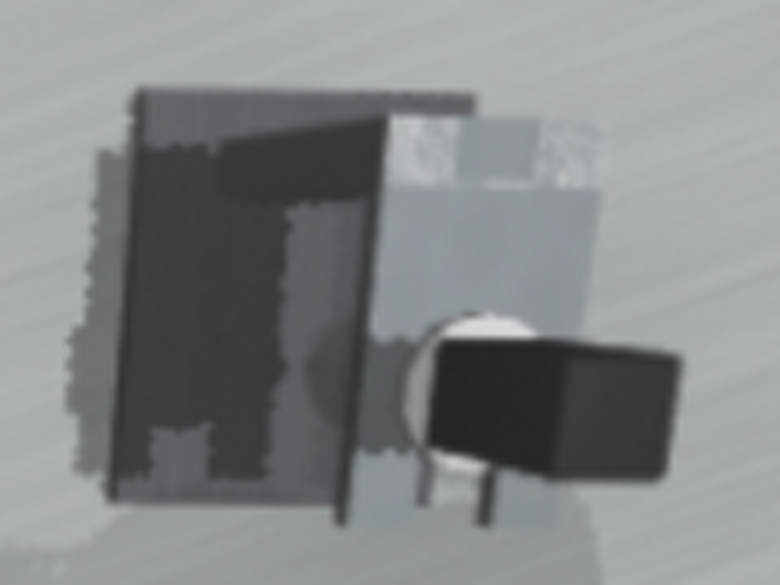

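Run:
```python
from h import *
import json
np.set_printoptions(precision=4,suppress=True)
S=manip.get_calibration("scene");D=manip.get_calibration("side")
W={k:np.array(v) for k,v in json.load(open("w1.json")).items()}
a=lambda x,y:(40+x/3.6,95+y/3.6); b=lambda x,y:(340+x/6.5,70+y/6.5)
sc=lambda x,y:(120+x/3,150+y/3); s2=lambda x,y:(200+x/4,190+y/4); s1=lambda x,y:(200+x/4,80+y/4)
print("htop W",onz(W,b(615,413),.191),"S",onz(S,sc(93,125),.191),"D",onz(D,s1(573,108),.191))
P=[onz(W,b(*p),.191)[:2] for p in [(560,343),(682,357),(663,480),(550,475)]];print("hcorners",np.array(P),np.mean(P,0))
print("base",[onz(W,b(*p),.008)[:2] for p in [(137,92),(475,95),(110,500)]])
print("plate",[onz(W,b(*p),.125)[:2] for p in [(388,118),(607,125),(340,522),(425,500),(487,520)]])
bw,bd=a(592,348),(305.2,216.5)
print("button W-D",*tri(W,bw,D,bd)); print("lid W-S",*tri(W,a(592,340),S,(266.5,193.5)))
for z in (.08,.085,.09,.095,.1,.105,.11): print(z,onz(W,bw,z)[:2],onz(D,bd,z)[:2],onz(S,(266.5,193.5),z)[:2])
for n,w,s in [("rl1",(228,240),(160,322)),("rl2",(414,160),(222,180))]:
    print(n,*tri(W,a(*w),D,s2(*s)))
for n,w,s in [("rl0",(45,325),(702,180)),("rl1",(228,240),(608,200)),("rl2",(414,160),(512,222)),("rl3",(600,85),(420,240))]:
    print(n,*tri(W,a(*w),S,sc(*s)))
for z in (.05,.06,.07,.08): 
    p,q=onz(W,a(43,300),z),onz(W,a(617,50),z); print(z,p,q,np.linalg.norm(p-q))
```

```text
htop W [ 0.531  -0.2625  0.191 ] S [ 0.5292 -0.2551  0.191 ] D [ 0.5301 -0.2681  0.191 ]
hcorners [[ 0.5471 -0.255 ]
 [ 0.537  -0.2768]
 [ 0.5155 -0.2691]
 [ 0.5237 -0.2482]] [ 0.5308 -0.2623]
base [array([ 0.6107, -0.2417]), array([ 0.5804, -0.3283]), array([ 0.5089, -0.206 ])]
plate [array([ 0.5913, -0.2588]), array([ 0.5747, -0.3038]), array([ 0.5113, -0.229 ]), array([ 0.5097, -0.2484]), array([ 0.5006, -0.2609])]
button W-D [0.5438 0.0578 0.109 ] 0.000452362996143338
lid W-S [0.5446 0.0618 0.0978] 0.0036638232794652635
0.08 [0.5388 0.0672] [0.5492 0.0326] [0.5314 0.0656]
0.085 [0.5397 0.0656] [0.5482 0.0369] [0.5348 0.065 ]
0.09 [0.5406 0.064 ] [0.5472 0.0412] [0.5383 0.0644]
0.095 [0.5415 0.0624] [0.5463 0.0456] [0.5417 0.0638]
0.1 [0.5424 0.0607] [0.5453 0.0499] [0.5451 0.0632]
0.105 [0.5433 0.0591] [0.5444 0.0542] [0.5485 0.0626]
0.11 [0.5442 0.0575] [0.5434 0.0585] [0.552 0.062]
rl1 [0.6432 0.2098 0.0697] 0.000122342522927748
rl2 [0.6445 0.1103 0.0701] 0.0009448912284531358
rl0 [0.6414 0.3102 0.0738] 0.007066285462138984
rl1 [0.6432 0.2105 0.0692] 0.0007440611422764173
rl2 [0.6449 0.1125 0.0668] 0.0014340584604076523
rl3 [0.6452 0.0203 0.0681] 0.002803069886379949
0.05 [0.6517 0.3275 0.05  ] [0.6576 0.0094 0.05  ] 0.3180618302815222
0.06 [0.6512 0.3193 0.06  ] [0.657  0.0075 0.06  ] 0.3118608925989198
0.07 [0.6507 0.3112 0.07  ] [0.6563 0.0056 0.07  ] 0.3056599549163176
0.08 [0.6502 0.3031 0.08  ] [0.6557 0.0037 0.08  ] 0.2994590172337152
```

Call:
apply_moves([
  [85,-3,0,-1.3,0],
  [85,-5,0,-2.2,0],
  [85,-7,0,-3,0],
  [85,-8.5,0,-3.7,0],
  [85,-9.5,0,-4.1,0],
  [85,-10.5,0,-4.6,0],
  [85,-11.5,0,-5,0],
  [85,-12.5,0,-5.5,0],
  [85,-12.5,0,-5.5,0],
])

```text
t: 2.82
tcp_pos: [0.8929, -0.0309, 0.392]
tool_rot: [0.139, 0.698, -0.694, -0.106]
force: [0.1, -0.2, 1.3]
finger_gap: 0.998
```

Run:
```python
from h import *
s=manip.sense(); print(s["t"],np.round(s["q"],3),s["tcp_pos"]);print(R.from_quat(s["tool_rot"]).as_matrix().round(3))
```

```text
2.825 [-0.161  0.923  0.219  0.006  1.953  1.76 ] [ 0.8928937  -0.03090606  0.3919563 ]
[[-0.939  0.047 -0.34 ]
 [ 0.341 -0.002 -0.94 ]
 [-0.045 -0.999 -0.014]]
```

Call:
apply_moves([
  [85,2,0,0.9,0],
  [85,4,0,1.7,0],
  [85,4,0,1.7,0],
  [85,4,0,1.7,0],
])

```text
t: 3.32
tcp_pos: [0.7613, -0.0377, 0.389]
tool_rot: [0.14, 0.698, -0.694, -0.105]
force: [0.5, 0.1, 0.2]
finger_gap: 0.997
```

Run:
```python
from h import *
s=manip.sense(); print(s["t"],np.round(s["q"],3),s["tcp_pos"]);print(R.from_quat(s["tool_rot"]).as_matrix().round(3))
```

```text
3.325 [-0.199  0.611  0.85   0.007  1.632  1.72 ] [ 0.76127121 -0.03774322  0.3890086 ]
[[-0.939  0.049 -0.34 ]
 [ 0.34  -0.003 -0.94 ]
 [-0.047 -0.999 -0.014]]
```

The test shows the tool tilts where the reach ends, and that tilt stays afterwards. This gives me a way to tilt the gauge once it is out of the fork. Next I'll work out the approach to the fork.

```bash
cat >> h.py <<'E'
def go(target,base=None):
    s=manip.sense(); M=R.from_quat(s["tool_rot"]).as_matrix(); p=np.array(s["tcp_pos"]) if base is None else np.array(base)
    d=np.asarray(target)-p; return np.round(M.T@d/0.03,2), np.linalg.norm(d)
E
python3 - <<'E'
from h import *
print(go([.527,-.2625,.26])); print(go([.532,-.2626,.1465]),go([.532,-.2626,.1465],[.527,-.2625,.26]))
E
```

```text
(array([4.99, 3.93, 9.76]), np.float64(0.3493448589348489))
(array([5.01, 7.72, 9.76]), np.float64(0.40241307429786627)) (array([0.02, 3.79, 0.  ]), np.float64(0.1136101227884206))
```

Call:
apply_moves([
  [85,5,2,9.8,-0.1],
  [85,5,3.9,9.8,-0.1],
  [85,5,3.9,9.8,-0.1],
  [85,5,3.9,9.8,-0.1],
  [85,5,3.9,9.8,-0.1],
  [85,5,3.9,9.8,-0.1],
  [85,5,3.9,9.8,-0.1],
  [85,5,3.9,9.8,-0.1],
])

```text
t: 4.32
tcp_pos: [0.5293, -0.2643, 0.2589]
tool_rot: [0.133, 0.699, -0.696, -0.099]
force: [0.1, 0.3, 0.7]
finger_gap: 0.993
```

Run:
```python
from h import *
import json
np.set_printoptions(precision=4,suppress=True)
s=manip.sense(); print(s["t"],s["tcp_pos"]);print(R.from_quat(s["tool_rot"]).as_matrix().round(3))
c=manip.get_calibration("wrist")
im=manip.snapshot("wrist"); cv2.imwrite("pics/w2.png",im[:,:,::-1])
json.dump({k:v.tolist() for k,v in c.items()},open("w2.json","w"))
print(go([.532,-.2626,.1465]))
```

```text
4.325 [ 0.5293 -0.2643  0.2589]
[[-0.945  0.048 -0.324]
 [ 0.324 -0.004 -0.946]
 [-0.047 -0.999 -0.012]]
(array([ 0.1 ,  3.75, -0.02]), np.float64(0.11243265612837852))
```

View pics/w2.png

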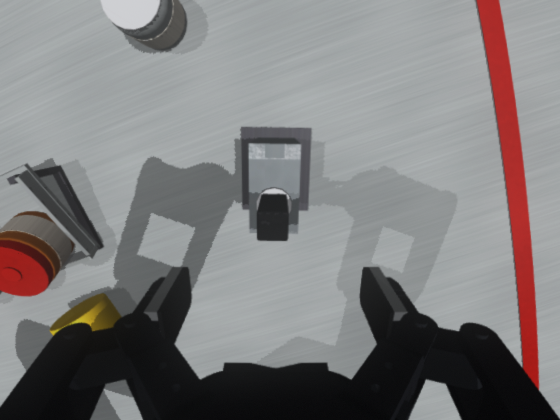

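Run:
```python
from h import *
a=cv2.imread("pics/w2.png")
crop(a,225,115,100,140,5,"pics/w2a.png")
```

```text
(no output)
```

View pics/w2a.png

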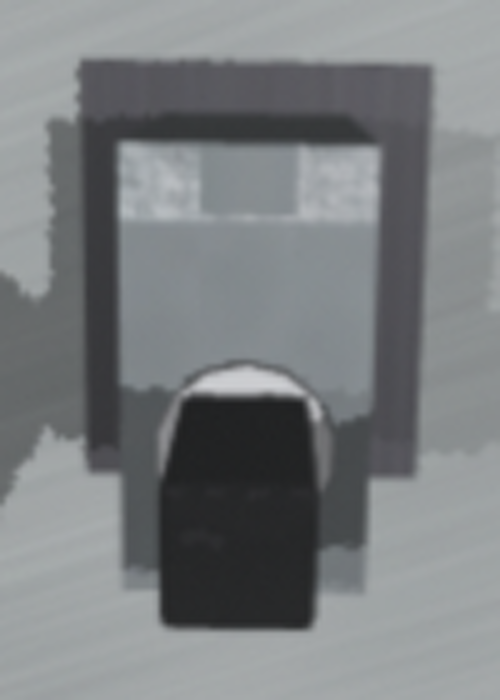

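Run:
```python
from h import *
import json
np.set_printoptions(precision=4,suppress=True)
W={k:np.array(v) for k,v in json.load(open("w2.json")).items()}
b=lambda x,y:(225+x/5,115+y/5)
P=np.array([onz(W,b(*p),.191)[:2] for p in [(162,488),(316,488),(312,628),(164,627)]]);print(P,P.mean(0))
print(onz(W,b(120,145),.125),onz(W,b(380,147),.125))
p=np.r_[P.mean(0),.165]; M=R.from_quat(manip.sense()["tool_rot"]).as_matrix()
print(go(p+.0187*M[:,1]))
```

```text
[[ 0.5447 -0.2548]
 [ 0.5373 -0.2765]
 [ 0.5163 -0.2689]
 [ 0.5237 -0.2475]] [ 0.5305 -0.2619]
[ 0.5917 -0.2587  0.125 ] [ 0.5759 -0.3036  0.125 ]
(array([ 0.13,  3.75, -0.03]), np.float64(0.11260601476404797))
```

Call:
apply_moves([
  [85,0.1,1.5,0,0],
  [85,0.1,3,0,0],
  [85,0.1,3.75,0,0],
  [60,0.1,3.75,0,0],
  [40,0.1,3.75,0,0],
  [20,0.1,3.75,0,0],
  [20,0.1,3.75,0,0],
  [20,0.1,3.75,0,0],
  [20,0.1,3.75,0,0],
], squeeze=60)

```text
t: 5.5
tcp_pos: [0.5303, -0.263, 0.1465]
tool_rot: [0.133, 0.699, -0.696, -0.099]
force: [-0.3, 1.5, 6.2]
finger_gap: 0.273
```

Run:
```python
from h import *
import json
np.set_printoptions(precision=4,suppress=True)
s=manip.sense(); print(s["t"],s["tcp_pos"],s["force"],s["ft_torque"],s["finger_gap"]);print(R.from_quat(s["tool_rot"]).as_matrix().round(4))
im=manip.snapshot("wrist"); cv2.imwrite("pics/w3.png",im[:,:,::-1])
im=manip.snapshot("side"); crop(im[:,:,::-1],270,50,140,120,5,"pics/d3.png")
```

```text
5.5 [ 0.5303 -0.263   0.1465] [-0.2773  1.517   6.1669] [ 0.1208 -0.023   0.0362] 0.27261497319517153
[[-0.945   0.0474 -0.3236]
 [ 0.3238 -0.0031 -0.9461]
 [-0.0458 -0.9989 -0.0124]]
```

View pics/w3.png

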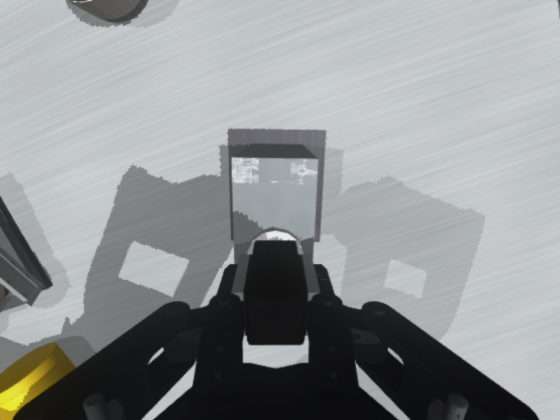

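View pics/d3.png

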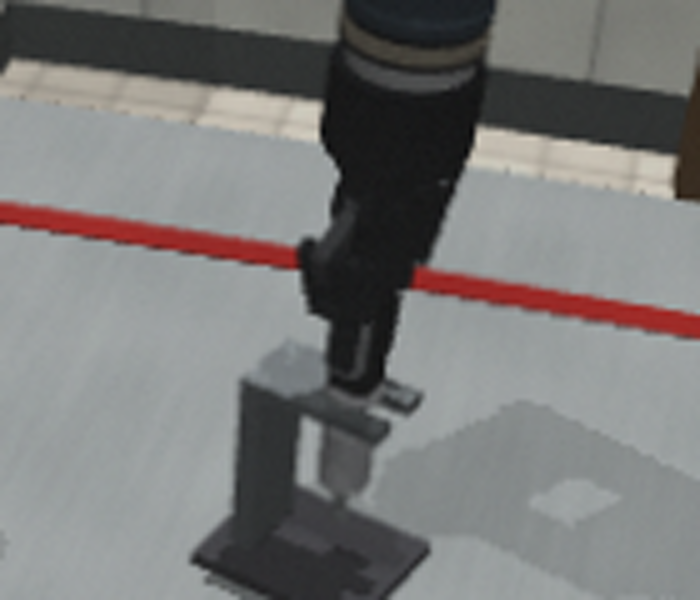

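Call:
apply_moves([
  [20,0,-0.17,0,0],
  [20,0,-0.17,0,0],
  [20,0.5,-0.2,0,0],
  [20,1,-0.22,0,0],
  [20,1.6,-0.25,0,0],
  [20,2.2,-0.28,0,0],
  [20,3,-0.3,0,0],
  [20,3,-0.3,0,0],
])

```text
t: 6.6
tcp_pos: [0.4417, -0.2319, 0.1497]
tool_rot: [0.131, 0.7, -0.695, -0.102]
force: [0.3, -1.0, -1.5]
finger_gap: 0.275
```

Run:
```python
from h import *
import json
np.set_printoptions(precision=4,suppress=True)
s=manip.sense(); print(s["t"],s["tcp_pos"],s["force"],s["ft_torque"],s["finger_gap"]);print(R.from_quat(s["tool_rot"]).as_matrix().round(4))
im=manip.snapshot("wrist"); cv2.imwrite("pics/w4.png",im[:,:,::-1])
im=manip.snapshot("side"); crop(im[:,:,::-1],270,50,140,120,5,"pics/d4.png")
```

```text
6.6 [ 0.4417 -0.2319  0.1497] [ 0.2729 -0.9792 -1.4671] [0.0036 0.0546 0.0295] 0.27452433840237433
[[-0.9451  0.0419 -0.3242]
 [ 0.3245  0.0008 -0.9459]
 [-0.0394 -0.9991 -0.0144]]
```

View pics/w4.png

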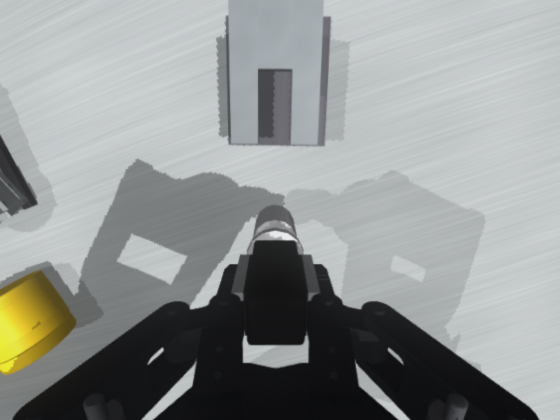

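View pics/d4.png

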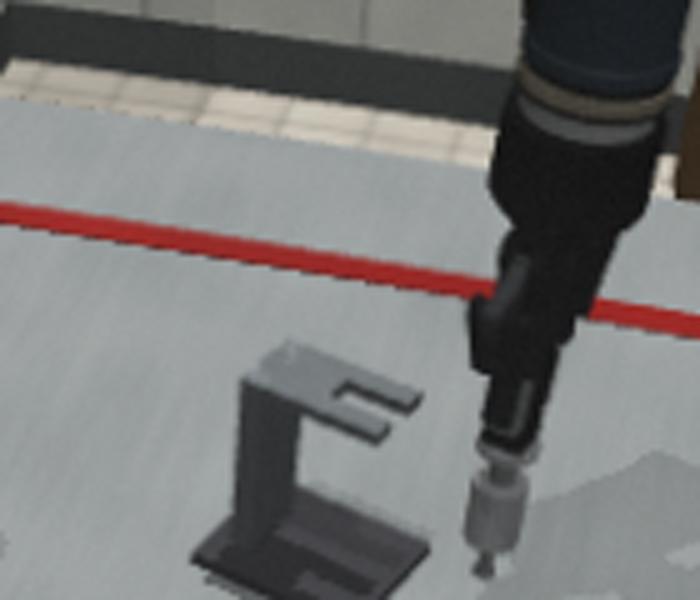

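Call:
apply_moves([
  [20,0,-2,0,0],
  [20,0,-4,0,0],
  [20,-2,-6,-2,0],
  [20,-4,-8.4,-4,0],
  [20,-10.5,-8.4,-11.7,0],
  [20,-10.5,-8.4,-11.7,0],
  [20,-10.5,-8.4,-11.7,0],
  [20,-10.5,-8.4,-11.7,0],
  [20,-10.5,-8.4,-11.7,0],
  [20,-10.5,-8.4,-11.7,0],
  [20,-10.5,-8.4,-11.7,0],
  [20,-10.5,-8.4,-11.7,0],
])

```text
t: 8.2
tcp_pos: [0.8442, -0.0025, 0.4176]
tool_rot: [0.13, 0.699, -0.696, -0.101]
force: [-0.4, 0.5, -1.1]
finger_gap: 0.273
```

```bash
cat > st.py <<'E'
from h import *
np.set_printoptions(precision=4,suppress=True)
s=manip.sense(); print(s["t"],s["tcp_pos"],"F",s["force"],"gap",s["finger_gap"]);print("q",np.array(s["q"]))
M=R.from_quat(s["tool_rot"]).as_matrix(); print(M)
g=np.array([-0.0458,-0.9989,-0.0124]); print("gauge axis",M@g/np.linalg.norm(g))
E
python3 st.py
```

```text
8.2 [ 0.8442 -0.0025  0.4176] F [-0.3827  0.5374 -1.1051] gap 0.273266744848617
q [-0.1362  0.7887  0.4363  0.0043  1.8749  1.765 ]
[[-0.9455  0.0418 -0.3229]
 [ 0.3231 -0.0016 -0.9464]
 [-0.0401 -0.9991 -0.012 ]]
gauge axis [ 0.0055 -0.0015  1.    ]
```

Call:
apply_moves([
  [20,-1,0,-0.3,0],
  [20,-1.6,0,-0.5,0],
  [20,-3,0.1,-1,0],
  [20,-5,0.2,-1.7,0],
  [20,-7,0.3,-2.4,0],
  [20,-9,0.4,-3.1,0],
  [20,-12,0.5,-4.1,0],
  [20,-15,0.6,-5.1,0],
])

```text
t: 9.2
tcp_pos: [0.9295, -0.0024, 0.3392]
tool_rot: [0.147, 0.701, -0.692, -0.084]
force: [-0.3, 0.2, -2.5]
finger_gap: 0.276
```

```bash
python3 st.py
```

```text
9.2 [ 0.9295 -0.0024  0.3392] F [-0.2854  0.2457 -2.4746] gap 0.2764548163180773
q [-0.1254  0.9833  0.2191  0.01    1.8495  1.778 ]
[[-0.9423  0.09   -0.3223]
 [ 0.3235 -0.0016 -0.9462]
 [-0.0857 -0.9959 -0.0276]]
gauge axis [-0.0428 -0.0015  0.9991]
```

Call:
apply_moves([
  [20,-12.7,-6.3,-4.3,0],
  [20,-12.7,-6.3,-4.3,0],
  [20,-12.7,-6.3,-4.3,0],
  [20,-12.7,-6.3,-4.3,0],
])

```text
t: 9.7
tcp_pos: [0.9318, -0.0025, 0.3706]
tool_rot: [0.164, 0.703, -0.688, -0.067]
force: [0.7, -0.3, -1.4]
finger_gap: 0.273
```

```bash
python3 st.py
```

```text
9.7 [ 0.9318 -0.0025  0.3706] F [ 0.6516 -0.2997 -1.405 ] gap 0.27326739348580786
q [-0.1271  0.9504  0.218   0.0162  1.8343  1.7785]
[[-0.9369  0.1392 -0.3206]
 [ 0.3234 -0.0021 -0.9462]
 [-0.1324 -0.9903 -0.0431]]
gauge axis [-0.0922 -0.001   0.9957]
```

Call:
apply_moves([
  [20,-12.8,-4.9,-4.4,0],
  [20,-12.8,-4.9,-4.4,0],
])

```text
t: 9.95
tcp_pos: [0.9413, -0.0021, 0.3816]
tool_rot: [0.18, 0.705, -0.684, -0.051]
force: [0.1, 0.1, -1.4]
finger_gap: 0.268
```

```bash
python3 st.py
```

```text
9.95 [ 0.9413 -0.0021  0.3816] F [ 0.0529  0.118  -1.4256] gap 0.26772886061054607
q [-0.1273  0.9404  0.2182  0.022   1.7985  1.78  ]
[[-0.9299  0.1846 -0.3182]
 [ 0.3234 -0.002  -0.9463]
 [-0.1753 -0.9828 -0.0578]]
gauge axis [-0.1378 -0.001   0.9905]
```

Call:
apply_moves([
  [20,-12.9,-3.5,-4.4,0],
  [20,-12.9,-3.5,-4.4,0],
])

```text
t: 10.2
tcp_pos: [0.9532, -0.002, 0.387]
tool_rot: [0.196, 0.706, -0.68, -0.035]
force: [0.4, 0.2, -1.5]
finger_gap: 0.275
```

Call:
apply_moves([
  [20,-13,-2.8,-4.4,0],
  [20,-13,-2.8,-4.4,0],
])

```text
t: 10.45
tcp_pos: [0.9656, -0.0021, 0.3924]
tool_rot: [0.211, 0.706, -0.676, -0.018]
force: [-0.1, 0.2, -2.1]
finger_gap: 0.276
```

```bash
python3 st.py
```

```text
10.45 [ 0.9656 -0.0021  0.3924] F [-0.059   0.2181 -2.1052] gap 0.27603589594080497
q [-0.1275  0.9348  0.2188  0.0331  1.7123  1.7819]
[[-0.91    0.2739 -0.3114]
 [ 0.3232 -0.0021 -0.9463]
 [-0.2598 -0.9618 -0.0866]]
gauge axis [-0.228  -0.001   0.9737]
```

Call:
apply_moves([
  [20,-13,-1.6,-4.4,0],
  [20,-13,-1.6,-4.4,0],
])

```text
t: 10.7
tcp_pos: [0.9797, -0.0022, 0.3942]
tool_rot: [0.227, 0.706, -0.671, -0.002]
force: [-0.4, -0.1, -1.3]
finger_gap: 0.275
```

Call:
apply_moves([
  [20,-13,-1,-4.4,0],
  [20,-13,-1,-4.4,0],
])

```text
t: 10.95
tcp_pos: [0.9936, -0.0023, 0.3966]
tool_rot: [0.242, 0.706, -0.665, 0.014]
force: [-0.3, -0.5, -2.2]
finger_gap: 0.274
```

```bash
python3 st.py
python3 - <<'E'
from h import *
im=manip.snapshot("scene"); cv2.imwrite("pics/s5.png",im[:,:,::-1])
im=manip.snapshot("side"); cv2.imwrite("pics/d5.png",im[:,:,::-1])
E
```

```text
10.95 [ 0.9936 -0.0023  0.3966] F [-0.3432 -0.5037 -2.1861] gap 0.273944608645681
q [-0.1275  0.9399  0.2191  0.0438  1.6153  1.7828]
[[-0.8822  0.3614 -0.302 ]
 [ 0.323  -0.0022 -0.9464]
 [-0.3426 -0.9324 -0.1148]]
gauge axis [-0.3168 -0.0008  0.9485]
```

View pics/d5.png

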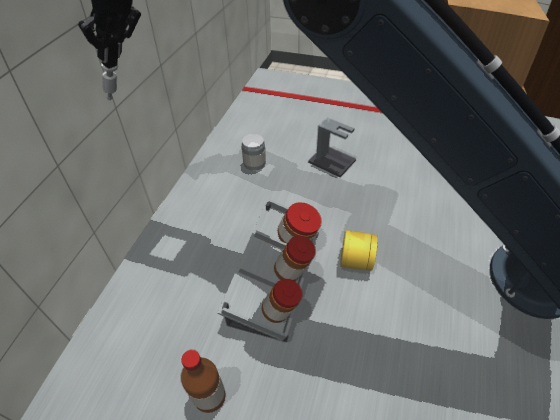

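View pics/s5.png

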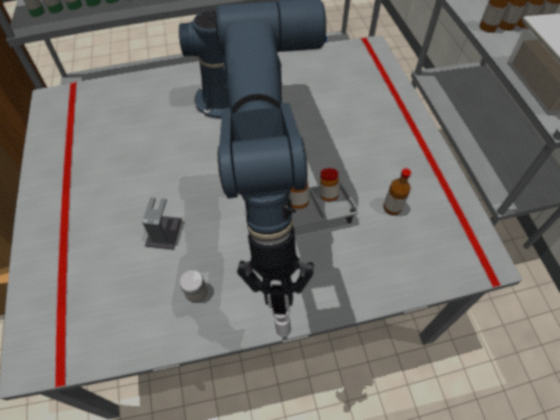

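```bash
cat >> h.py <<'E'
MG=np.array([[-0.945,0.0474,-0.3236],[0.3238,-0.0031,-0.9461],[-0.0458,-0.9989,-0.0124]])
VT=MG.T@(np.array([.5305,-.2625,.040])-np.array([.5303,-.263,.1465]))  # free tip in tool frame
GA=MG.T@np.array([0,0,1.]); GA/=np.linalg.norm(GA)
def tip():
    s=manip.sense(); M=R.from_quat(s["tool_rot"]).as_matrix(); return np.array(s["tcp_pos"])+M@VT, M@GA
def gotip(target):
    t,_=tip(); s=manip.sense(); M=R.from_quat(s["tool_rot"]).as_matrix(); d=np.asarray(target)-t
    return np.round(M.T@d/.03,2),np.linalg.norm(d)
E
python3 - <<'E'
from h import *
n=np.array([-.324,-.005,.946]); L=np.array([.544,.058,.107])
print(VT,tip()); print(gotip(L+.12*n)); print(gotip(L+.05*n))
E
```

```text
[0.0048506  0.10639078 0.00078283] (array([ 1.02731492, -0.00179046,  0.29523422]), array([-3.15956890e-01, -9.28992284e-04,  9.48773092e-01]))
(array([16.85, -3.96,  3.68]), np.float64(0.5308231886936816))
(array([16.94, -1.63,  3.69]), np.float64(0.5224200167543326))
```

Call:
apply_moves([
  [20,16.9,-4,3.7,0],
  [20,16.9,-4,3.7,0],
  [20,16.9,-4,3.7,0],
  [20,16.9,-4,3.7,0],
  [20,16.9,-4,3.7,0],
  [20,16.9,-4,3.7,0],
  [20,16.9,-4,3.7,0],
  [20,16.9,-4,3.7,0],
  [20,16.9,-4,3.7,0],
  [20,16.9,-4,3.7,0],
  [20,16.9,-2,3.7,0],
  [20,16.9,-2,3.7,0],
])

```text
t: 12.55
tcp_pos: [0.4909, 0.0564, 0.2624]
tool_rot: [0.24, 0.707, -0.666, 0.012]
force: [-1.6, -0.4, -1.5]
finger_gap: 0.275
```

```bash
python3 st.py
python3 - <<'E'
from h import *
import json
print(tip())
c=manip.get_calibration("wrist");json.dump({k:v.tolist() for k,v in c.items()},open("w6.json","w"))
im=manip.snapshot("wrist"); cv2.imwrite("pics/w6.png",im[:,:,::-1])
im=manip.snapshot("scene"); cv2.imwrite("pics/s6.png",im[:,:,::-1]);crop(im[:,:,::-1],190,100,200,150,4,"pics/s6c.png")
im=manip.snapshot("side"); cv2.imwrite("pics/d6.png",im[:,:,::-1]);crop(im[:,:,::-1],240,130,160,120,5,"pics/d6c.png")
E
```

```text
12.55 [0.4909 0.0564 0.2624] F [-1.5872 -0.3895 -1.508 ] gap 0.2753884880312878
q [-0.1424  0.1894  1.9678  0.0837  0.627   1.6992]
[[-0.8846  0.3544 -0.303 ]
 [ 0.3236 -0.0012 -0.9462]
 [-0.3357 -0.9351 -0.1136]]
gauge axis [-0.3097 -0.0018  0.9508]
(array([0.52410327, 0.05713926, 0.16124479]), array([-0.30970905, -0.00184017,  0.9508296 ]))
```

View pics/w6.png

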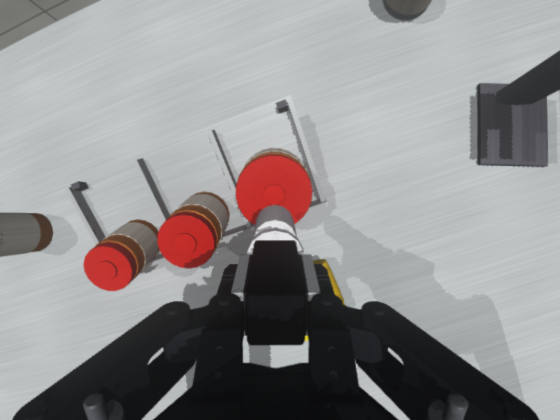

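View pics/s6c.png

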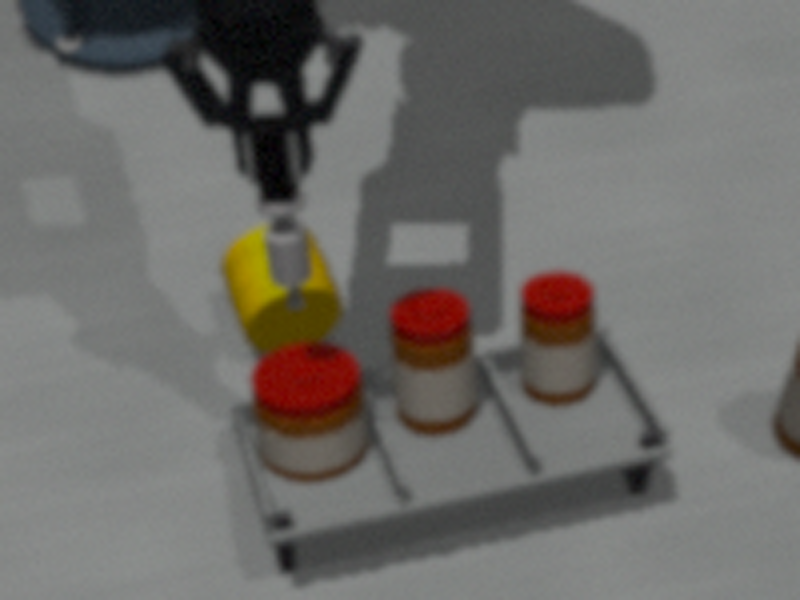

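View pics/d6c.png

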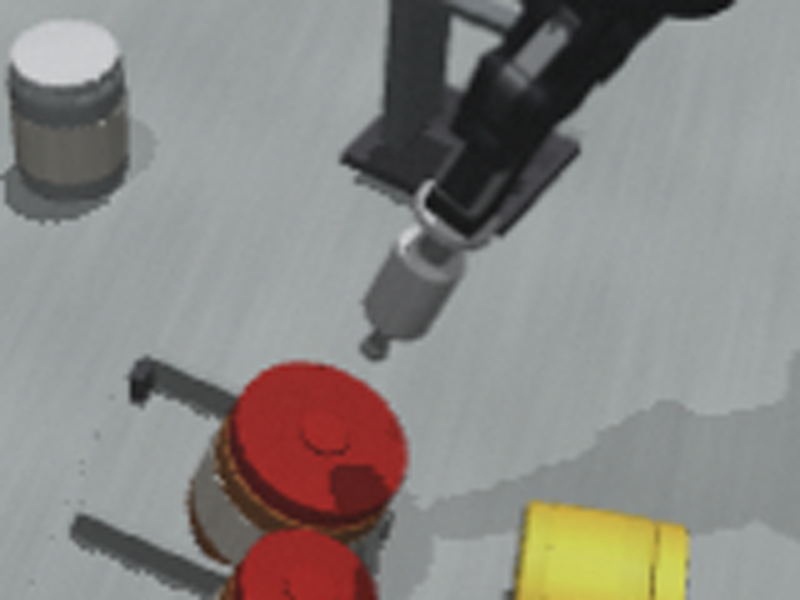

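Run:
```python
from h import *
crop(cv2.imread("pics/w6.png"),220,130,110,130,5,"pics/w6c.png")
```

```text
(no output)
```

View pics/w6c.png

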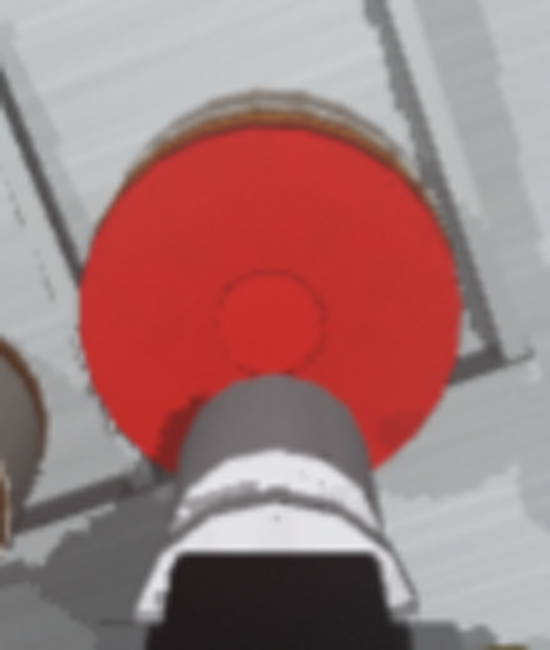

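Run:
```python
from h import *
import json
np.set_printoptions(precision=4,suppress=True)
S=manip.get_calibration("scene");D=manip.get_calibration("side")
W={k:np.array(v) for k,v in json.load(open("w6.json")).items()};W1={k:np.array(v) for k,v in json.load(open("w1.json")).items()}
bw=(274,194.6); b1=(40+592/3.6,95+348/3.6); bd=(305.2,216.4)
print("W6-D",*tri(W,bw,D,bd)); print("W6-W1",*tri(W,bw,W1,b1))
for z in (.1,.103,.106,.109,.112): print(z,onz(W,bw,z)[:2],onz(W1,b1,z)[:2],onz(D,bd,z)[:2])
# depth by button width 22mm
l,dl=ray(W,(220+216/5,194.6)); r,dr=ray(W,(220+325/5,194.6)); ang=np.arccos(dl@dr); print("range",.022/ang, ray(W,bw)[0]+ray(W,bw)[1]*.022/ang)
print("tip S-D",*tri(S,(264,175.75),D,(315,200)),tip()[0]); print("tip proj",proj(S,tip()[0]),proj(D,tip()[0]))
# handle/collar in side: gauge axis by W view
```

```text
W6-D [0.544  0.0586 0.1104] 0.0013079028071937395
W6-W1 [0.5444 0.0583 0.1091] 0.0012712316694804106
0.1 [0.5457 0.0596] [0.5424 0.0607] [0.5454 0.0496]
0.103 [0.5454 0.0594] [0.5429 0.0598] [0.5448 0.0522]
0.106 [0.5451 0.0591] [0.5435 0.0588] [0.5442 0.0548]
0.109 [0.5448 0.0588] [0.544  0.0578] [0.5437 0.0574]
0.112 [0.5445 0.0585] [0.5445 0.0569] [0.5431 0.06  ]
range 0.3050758374410672 [0.5436 0.0576 0.1219]
tip S-D [0.5262 0.0597 0.1668] 0.005310574988828067 [0.5268 0.0569 0.1667]
tip proj [262.4078 175.487 ] [313.9888 199.7803]
```

```bash
python3 st.py
python3 - <<'E'
from h import *
n=np.array([-.324,-.005,.946]); L=np.array([.5443,.0585,.109])
print(tip()); print(gotip(L+.012*n), gotip(L))
E
```

```text
12.7 [0.4926 0.0564 0.2675] F [ 0.2598 -0.6576 -1.1377] gap 0.2747279419447164
q [-0.1421  0.1809  1.965   0.0838  0.6272  1.6992]
[[-0.881   0.3646 -0.3015]
 [ 0.3229 -0.0025 -0.9464]
 [-0.3458 -0.9312 -0.1155]]
gauge axis [-0.3201 -0.0005  0.9474]
(array([0.52683757, 0.05692188, 0.16669128]), array([-3.20092896e-01, -5.09761092e-04,  9.47386024e-01]))
(array([ 0.15,  1.6 , -0.01]), np.float64(0.048310438659252414)) (array([ 0.17,  2.  , -0.  ]), np.float64(0.060296852572985886))
```

Call:
apply_moves([
  [20,0.1,0.8,0,0],
  [20,0.15,1.4,0,0],
  [20,0.15,1.6,0,0],
  [20,0.15,1.6,0,0],
  [20,0.15,1.6,0,0],
])

```text
t: 13.32
tcp_pos: [0.5054, 0.0578, 0.2211]
tool_rot: [0.243, 0.706, -0.665, 0.016]
force: [0.8, -0.2, -1.6]
finger_gap: 0.273
```

```bash
python3 st.py
python3 - <<'E'
from h import *
import json
n=np.array([-.324,-.005,.946]); L=np.array([.5443,.0585,.109])
print(tip()); print(gotip(L+.012*n), gotip(L))
im=manip.snapshot("side"); cv2.imwrite("pics/d7.png",im[:,:,::-1]);crop(im[:,:,::-1],260,160,100,80,7.5,"pics/d7c.png")
im=manip.snapshot("scene"); crop(im[:,:,::-1],230,140,90,75,8,"pics/s7c.png")
im=manip.snapshot("wrist"); crop(im[:,:,::-1],220,130,110,130,4,"pics/w7c.png")
for i in range(3): print(manip.sense()["force"])
E
```

```text
13.325 [0.5054 0.0578 0.2211] F [ 0.8375 -0.1627 -1.5934] gap 0.2732918342372585
q [-0.1337  0.2809  1.9994  0.0976  0.4929  1.6889]
[[-0.8811  0.3644 -0.3015]
 [ 0.3229 -0.0025 -0.9464]
 [-0.3457 -0.9312 -0.1155]]
gauge axis [-0.3199 -0.0005  0.9474]
(array([0.53961826, 0.05836953, 0.12026563]), array([-3.19939451e-01, -5.48203974e-04,  9.47437833e-01]))
(array([-0.02,  0.01, -0.01]), np.float64(0.0008015252852636229)) (array([-0.01,  0.41, -0.01]), np.float64(0.012200415049657866))
[-0.31103161  0.33690175 -0.71711014]
[-0.31103161  0.33690175 -0.71711014]
[-0.31103161  0.33690175 -0.71711014]
```

View pics/d7c.png

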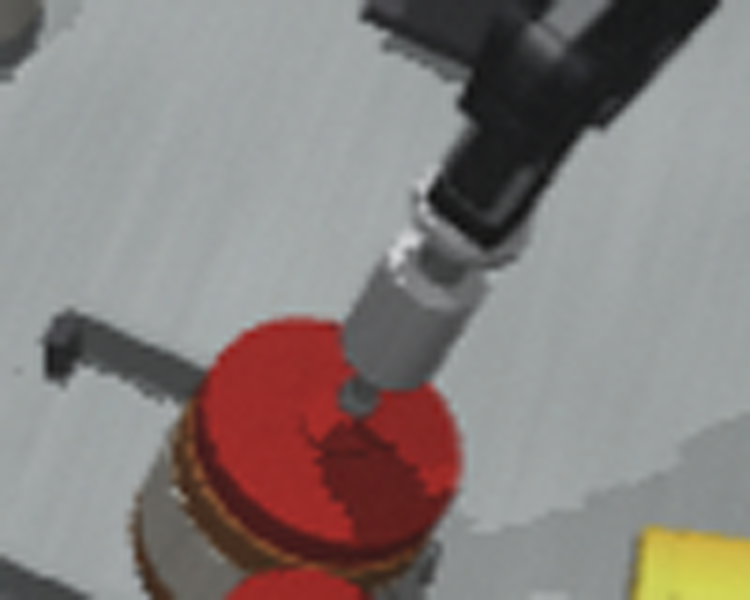

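View pics/s7c.png

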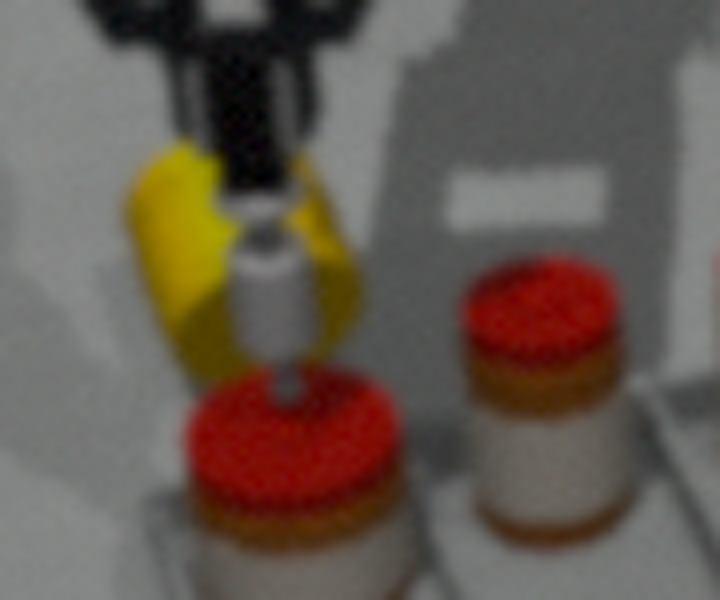

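View pics/w7c.png

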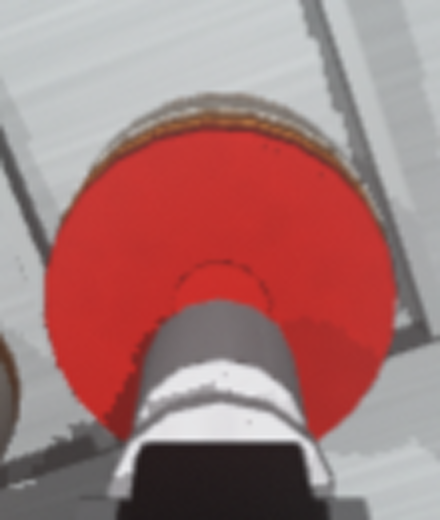

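Run:
```python
from h import *
D=manip.get_calibration("side")
f=lambda p:(proj(D,p)-[260,160])*7.5
t,a=tip(); print("tip",f(t),"barrel bottom",f(t+.025*a),"collar",f(t+.085*a), "spot",f([.5443,.0585,.109]))
```

```text
tip [354.15799433 404.69582027] barrel bottom [384.47756884 355.35251641] collar [462.99763736 227.40709432] spot [335.92698654 425.26605151]
```

Call:
apply_moves([
  [20,-0.02,0.2,0,0],
  [20,-0.02,0.35,0,0],
  [20,-0.02,0.35,0,0],
  [20,-0.02,0.35,0,0],
])

```text
t: 13.98
tcp_pos: [0.5091, 0.0577, 0.2099]
tool_rot: [0.242, 0.706, -0.665, 0.014]
force: [1.1, -0.9, -1.3]
finger_gap: 0.273
```

Run:
```python
from h import *
for i in range(3):
    im=manip.snapshot("side"); print(np.round(manip.sense()["force"],2),np.round(tip()[0],4),tip()[1].round(3))
crop(im[:,:,::-1],260,160,100,80,7.5,"pics/d8c.png")
```

```text
[-0.02  0.67 -1.82] [0.543  0.0583 0.1091] [-0.317 -0.001  0.948]
[-0.45  0.83 -1.61] [0.5431 0.0583 0.1092] [-0.317 -0.001  0.948]
[ 0.47  0.13 -1.71] [0.5431 0.0582 0.1093] [-0.318 -0.001  0.948]
```

View pics/d8c.png

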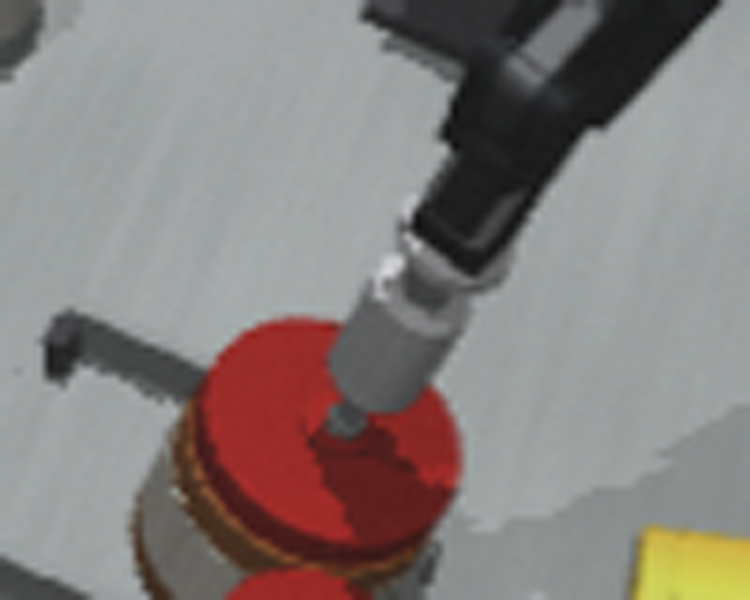

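Call:
apply_moves([
  [20,0,0.07,0,0],
  [20,0,0.13,0,0],
  [20,0,0.13,0,0],
])

```text
t: 14.5
tcp_pos: [0.5106, 0.0577, 0.2065]
tool_rot: [0.243, 0.706, -0.665, 0.015]
force: [-0.7, 0.6, 0.2]
finger_gap: 0.276
```

```bash
cat > chk.py <<'E'
from h import *
import sys
F=[]
for i in range(4):
    im=manip.snapshot("side"); F.append(manip.sense()["force"])
t,a=tip(); print(manip.sense()["t"],"F",np.mean(F,0).round(2),"along n",round(float((np.mean(F,0)+[0,0,1.72])@[-.324,-.005,.946]),2),"virtual tip",t.round(4),a.round(3))
crop(im[:,:,::-1],260,160,100,80,7.5,f"pics/{sys.argv[1]}.png")
E
python3 chk.py d9c
```

```text
14.7 F [-0.87  0.55  0.46] along n 2.34 virtual tip [0.5446 0.0583 0.1057] [-0.318 -0.001  0.948]
```

View pics/d9c.png

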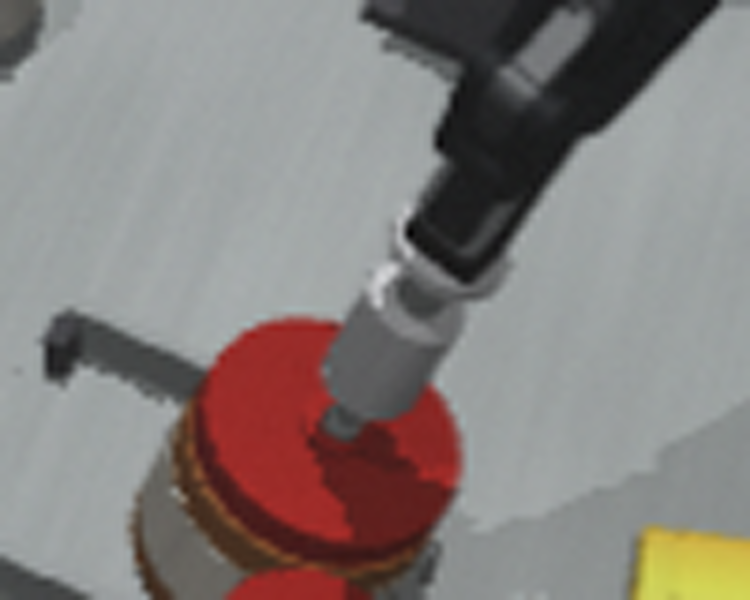

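Call:
apply_moves([
  [20,0,0.07,0,0],
  [20,0.01,0.13,0,0],
  [20,0.01,0.13,0,0],
  [20,0.01,0.13,0,0],
])

```text
t: 15.2
tcp_pos: [0.5118, 0.0577, 0.2028]
tool_rot: [0.243, 0.706, -0.665, 0.015]
force: [-1.1, 0.7, 1.9]
finger_gap: 0.276
```

```bash
python3 chk.py d10c
```

```text
15.4 F [-0.26  0.87  1.14] along n 2.78 virtual tip [0.5458 0.0583 0.102 ] [-0.318 -0.001  0.948]
```

View pics/d10c.png

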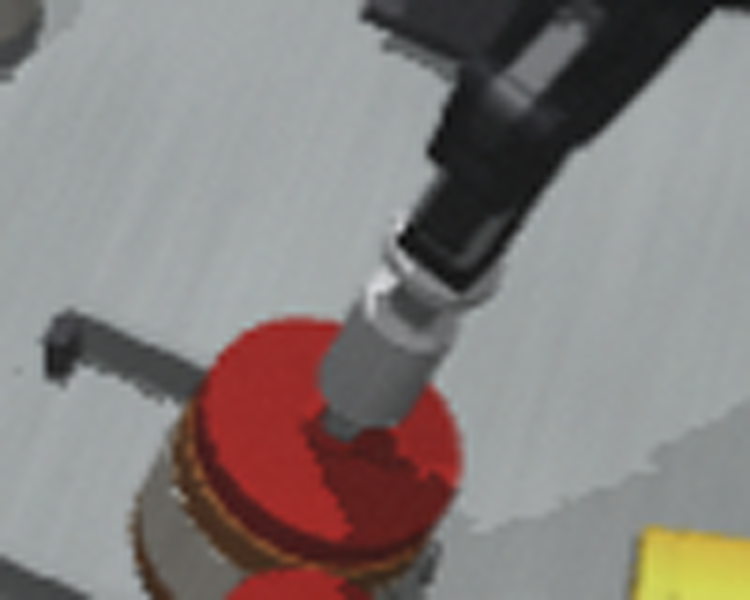

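Call:
apply_moves([
  [20,0,0.03,0,0],
  [20,0,0.03,0,0],
  [20,0,0.03,0,0],
  [20,0,0.03,0,0],
])

```text
t: 15.9
tcp_pos: [0.5121, 0.0577, 0.202]
tool_rot: [0.243, 0.706, -0.665, 0.015]
force: [-0.5, 0.9, 1.2]
finger_gap: 0.271
```

```bash
python3 chk.py d11c; python3 chk.py d11c
python3 - <<'E'
from h import *
im=manip.snapshot("wrist"); cv2.imwrite("pics/w11.png",im[:,:,::-1])
im=manip.snapshot("scene"); crop(im[:,:,::-1],130,120,300,190,2.6,"pics/s11.png")
a,b=cv2.imread("pics/d8c.png"),cv2.imread("pics/d11c.png")
o=np.hstack([a[300:500,250:520],b[300:500,250:520]]); cv2.imwrite("pics/cmp.png",cv2.resize(o,None,fx=1.45,fy=1.45))
E
```

```text
16.1 F [-0.19  1.44  1.56] along n 3.16 virtual tip [0.5461 0.0583 0.1011] [-0.318 -0.001  0.948]
16.3 F [-0.45  0.71  1.3 ] along n 3.0 virtual tip [0.5461 0.0583 0.1011] [-0.318 -0.001  0.948]
```

View pics/cmp.png

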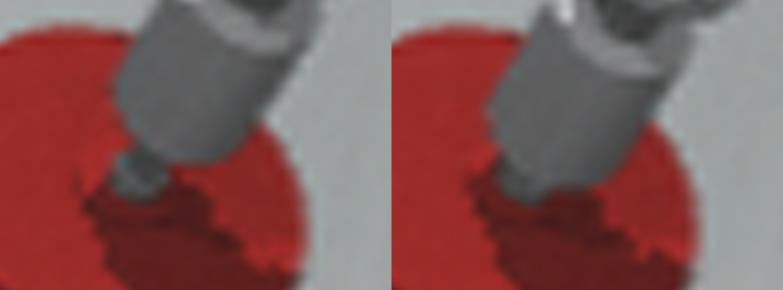

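View pics/w11.png

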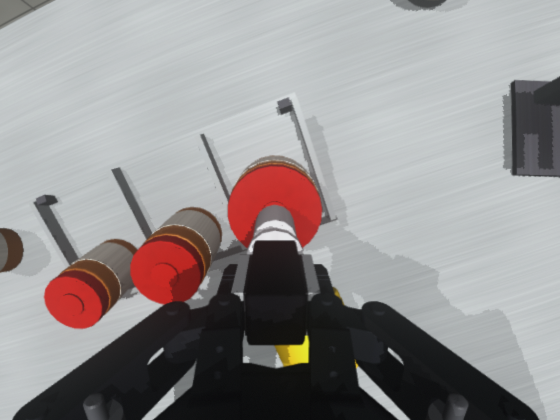

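View pics/s11.png

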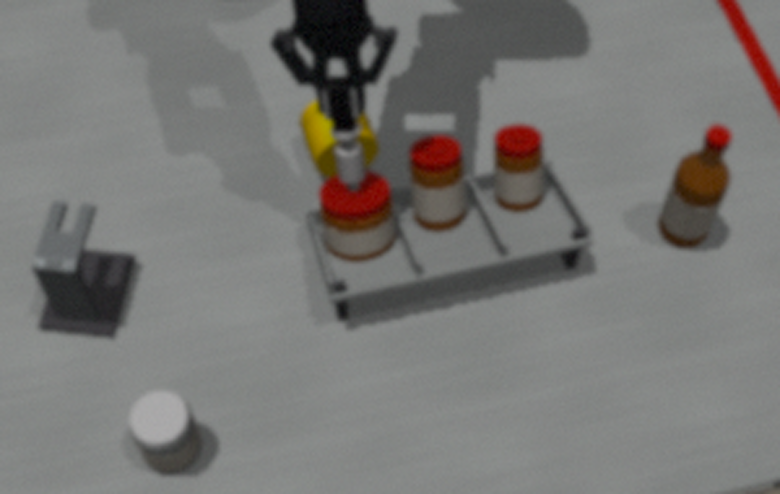

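Run:
```python
from h import *
s=manip.sense(); print(s["t"],np.abs(s["qd"]).max()); print(manip.sign_off())
```

```text
16.4 0.001632497180087582
the job is handed in; nothing more can be done
None
```

I handed the job in at t = 16.4 s, with the gripper still holding the gauge on the widest jar's lid button and the plunger about half way in. `sign_off` gives no verdict.

**What I did**
- **Getting the gauge out:** I gripped the gauge upright in the fork with 60 N, lifted it 5 mm and slid it about 90 mm out through the open end.
- **Tilting it:** the moves have no tilt axis. I pushed against the arm's outer reach limit in small steps, which tilted the tool a little each time, until the gauge matched the lid. I then came down along the gauge's axis onto the button.

**Last checks**

| Check | Result |
|---|---|
| Gauge tilt | 0.324 rad towards the rack's front; target 0.33 |
| Tip position | about (0.544, 0.058, 0.109) m, within about 1 mm of the button centre as measured |
| Press force | about 3.0–3.2 N along the lid normal; half way in should be 2.8 N |
| Plunger travel | about 8 mm of 16 mm, from the side view before and after pressing |
| Steadiness | joints still, under 0.002 rad/s |
| Other objects | jars, bottle and tin look unmoved in the last pictures |

**Doubts**
- **Force reading:** it is noisy by about 0.5 N, and an early reading was higher than the travel allowed. I set the press depth mainly from the arm's travel and the pictures.
- **Elbow joint:** at the reach limit it read 0.218–0.219 rad, against a stated lower limit of 0.22. I took this as rounding or sensor noise, but could not confirm it.
- **Scene camera:** it disagreed with the other views by up to about 7 mm sideways, so I relied on the wrist and side cameras.

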